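# Bring the tweezers round to the arrow

### The arm

A 7-joint arm with a two-finger parallel gripper is mounted at the origin on the work surface. World frame = base frame: x ahead of the robot, y to its left, z up, the work surface at z = 0. Lengths are in m, angles in rad, forces in N, time in s.
With the tool pointing down it reaches from about 0.4 to 0.9 m from the base axis. Payload 5.5 kg.
Tool frame: the origin (TCP) lies between the finger pads; the fingertips stand 19 mm ahead of it and the grasp point (between the pads) is the TCP; z points along the fingers, y is the direction in which the jaws open and shut (so a half turn about z gives the same grasp; the last joint's range is limited). The gripper opens to 92 mm and grips with 3 to 60 N. Pads are 19 mm wide; open, the fingers measure 130 mm over their backs; the gripper's body (75 mm by 190 mm) begins 47 mm behind the grasp point.
Start: joints at [-1.086, 0.501, -0.427, 1.55, 0.221, 1.138, -0.21], TCP at [0.143, 0.634, 0.246] pointing down, gripper open.
Joint ranges: [-2.88, 2.88], [-0.31, 2.03], [-1.54, 1.56], [0.2, 2.42], [-1.41, 4.55], [0.19, 2.02], [-2.57, 2.57]. Speed limits (rad/s): [2.57, 2.57, 3.14, 3.14, 3.14, 3.14, 3.14].

### API

Orientations are given as a rotation vector (axis times angle).
In Python, from station import * gives the robot as it stands.
- The arm moves only by the tool apply_moves, never from a script. Its argument "steps" is a list of rows, each a list of 7 numbers: the shift along the tool's x, y, z in m, then the turn, a rotation vector about the tool's x, y, z in rad, then the closure in counts, from 0 (fully open) to 255 (shut). In form: [[tx, ty, tz, wx, wy, wz, hand], ...]. A call has exactly 5 rows; each row shifts and turns the pose as measured when the row begins, along the tool's axes as they then stand; what a row does not reach is not made up. A row lasts 1/12 s, in which the tool goes at most 41.7 mm and 7.16 degrees, less where a joint would pass 70% of its speed; a pose out of reach is approached as far as the arm can. A call is refused whole if a number of a shift passes 0.0417 or a number of a turn 0.125, either way. A call with a gripper value outside its range is refused whole. The fingers move at their own pace and stop on an object; "squeeze" is the grip in N (left out, the last holds). Time passes only in rows, so rows that do not move let the fingers close, or fill a call up. It gives the time, the measured TCP pose, the force and the opening at its end, in the units of the state.
- get_obs(): the state, without advancing time (a new reading comes with each control period).
- snapshot(name): name is "scene" or "top"; returns (picture, depth): 420x560x3 uint8, red, green, blue; 420x560 float32, m along the optical axis (not along the pixel's ray), 0 where there is no reading.
- get_calibration(name): a dict with "camera_matrix" (3x3 intrinsics, pixels), "origin" and "rotation" of the camera in the world. Camera axes: x right, y down, z forward; pixel columns grow to the right and rows downward; lengths in m; the calibration is good to about 2 mm. A picture is of the moment at which its call begins. get_calibration takes no time and is no camera call.
- close_job(): hands the job in, once; it reports no verdict.
The state is a dict: "time_s": time; "q": joint angles; "joint_vel": joint speeds; "effort": joint torques, N m; "tool_pos": TCP position; "ee_rot": TCP orientation; "contact_force": force on the tool from outside, world axes, zero at the start; "wrist_torque": the same for the moment, N m; "gripper_width": opening from 0.0 (shut) to 1.0 (fully open).
Only numpy, scipy, OpenCV 4.12 (cv2) and the standard library are available. Lean on these libraries where they do the work, as an engineer would, in place of code of your own. Each camera call takes 0.05 s, during which the arm holds its last target.

### The job

Two small turntable organisers stand in the bathroom cabinet. Take the white one, which carries the chrome tweezers, by its blue finger post and turn it until the tweezers' bay and post stand at the black arrow on its own base and it clicks into its stop there, then let go. Leave the other, grey turntable as it is.

Things in the scene. Friction and masses are not known exactly. Their poses are not given: they have to be found in the camera images.
- turntable (a joint): Angle (rad) of the white disc, counter-clockwise from above. 0 = the blue post and tweezers' bay exactly at the black arrow, in the click stop. Starts between -1.75 and -0.75 (turn it counter-clockwise). Light friction, under 1 N at the post; stays where left. Entering the stop takes about 4 N at the post; within 5 degrees a spring draws it in. Other, unwanted stops lie 120 degrees either way.
- turntable_post (a point): Blue upright round finger post fixed on the white disc, 85 mm from the turning axis, 16 mm in diameter, 50 mm tall, top 84 mm above the cabinet floor. This point is on its centre line 13 mm below the top (71 mm above the floor). Nothing else on the disc is higher than 18 mm above it; the chrome tweezers (95 mm, on a black pad) lie just inside the post, fixed in their bay.
- turntable_base: Fixed base of the white turntable (disc 210 mm across, 10 mm thick, its top 34 mm above the cabinet floor). Origin on the turning axis at floor level, z up. The base's own -x points from the axis to the black arrow, on a flat tongue whose arrow lies 117 to 153 mm from the axis. At joint value 0 the post is 85 mm along this -x from the axis.
- other_post (a point): The same blue finger post on the grey turntable, which carries a steel cuticle nipper: a bystander, not to be turned. Same sizes, the point 71 mm above the floor. The axes of the two turntables are at least 310 mm apart.

How it is judged:
At the end, for the whole second after the job is handed in: The white turntable is at rest with its post and tweezers' bay at the arrow (within 10 degrees, that is, in the click stop), and the grey turntable's post is within 20 mm of where it was (value of joint turntable between -0.175 and 0.175 rad and velocity of joint turntable between -0.05 and 0.05 rad/s and distance of other_post from where it was at the start of the episode below 0.02 m); the robot touches nothing.
It fails at once if the grey turntable is turned (its post moved by more than 20 mm) (distance of other_post from where it was at the start of the episode above 0.02 m).
It also fails if it takes over 35 s, if anything falls off the work surface, if the arm or the gripper's body presses on something with over 40 N, if the wrist force passes 120 N, or if a joint passes its speed limit or range.

## Working session

There is one attempt and no reset: what is moved stays moved. The work goes in short steps, Python scripts to look and compute and a tool call to move; the robot and the scene stay as the last step left them, time stands still between calls to the robot, and variables do not carry over. Pictures are saved under pics/ and viewed, and the job is handed in when it is done.

Besides the shell and the picture viewer there is one more tool, called after ">>>" by a JSON object that holds its "api" and its "payload", one argument or row to a line. apply_moves: Moves the arm, as the interface text tells. Its arguments: {"type":"object","properties":{"steps":{"type":"array","items":{"type":"array","items":{"type":"number"}}},"squeeze":{"type":"number"}},"required":["steps"]}

```bash
mkdir -p pics; ls
python3 - <<'E'
from station import *
import cv2, numpy as np, json
o=get_obs(); print(o)
for n in ("scene","top"):
    p,d=snapshot(n); c=get_calibration(n); print(n,c)
    cv2.imwrite(f"pics/{n}0.png",p[:,:,::-1]); np.savez(f"{n}0.npz",p=p,d=d,K=c["camera_matrix"],o=c["origin"],R=c["rotation"])
E
```

```text
pics
{'time_s': 0.0, 'q': array([-1.08579676,  0.50186381, -0.42675769,  1.55144949,  0.22079171,
        1.13828565, -0.21030152]), 'joint_vel': array([ 0.00163482, -0.00015465,  0.00136108, -0.00164855, -0.00176808,
       -0.00050046, -0.00129496]), 'effort': array([ 8.03229759e-04, -5.66593409e+01, -5.81520259e+00, -2.79109776e+01,
       -6.84272381e-02,  3.09099723e-02,  1.99621313e-04]), 'tool_pos': array([0.14290524, 0.63341666, 0.24466555]), 'ee_rot': array([-3.47625201e-01, -3.12201647e+00,  3.03858034e-03]), 'contact_force': array([ 0.02268441, -1.07417545,  0.28529346]), 'wrist_torque': array([ 0.00486537, -0.015901  , -0.00753073]), 'gripper_width': 1.0001569183246215}
scene {'camera_matrix': array([[389.73247146,   0.        , 276.25259672],
       [  0.        , 389.73247146, 207.45954539],
       [  0.        ,   0.        ,   1.        ]]), 'origin': array([ 0.95431326, -0.27151988,  0.46325069]), 'rotation': array([-1.97356498, -1.1304837 ,  0.58171521])}
top {'camera_matrix': array([[422.84124057,   0.        , 286.00490481],
       [  0.        , 422.84124057, 205.14071135],
       [  0.        ,   0.        ,   1.        ]]), 'origin': array([ 0.4170773 , -0.00288716,  0.85989833]), 'rotation': array([-2.14697412,  2.19219406, -0.16021884])}
```

View pics/scene0.png

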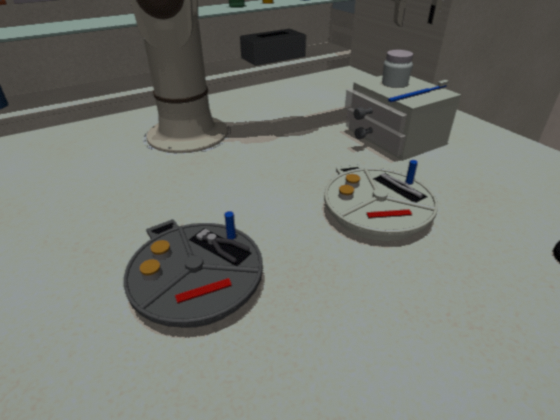

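View pics/top0.png

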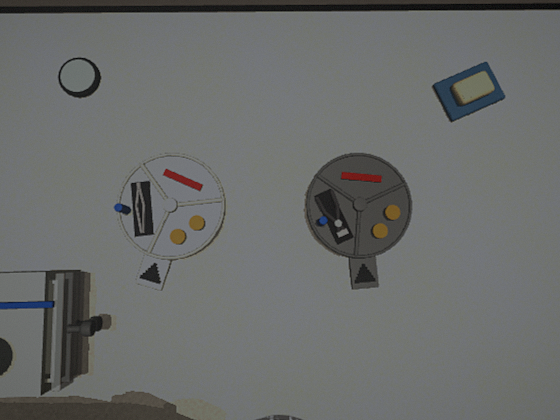

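The scene view shows the white turntable at about (380,205) with its post at (411,172), and the grey one at about (195,270). In the top view the white hub is at (170,205), its post at (120,208) and its arrow at (150,273). The grey hub is at (358,205). A box with knobs stands near (90,325).

```bash
cat > h.py <<'E'
import numpy as np, cv2
def load(f):
    z=np.load(f); return z["p"],z["d"],z["K"],z["o"],cv2.Rodrigues(z["R"])[0]
def ray(uv,z,K,o,R):
    d=R@np.linalg.inv(K)@np.array([uv[0],uv[1],1.]); return o+d*(z-o[2])/d[2]
def cloud(d,K,o,R):
    v,u=np.mgrid[:d.shape[0],:d.shape[1]]
    P=np.stack([(u-K[0,2])/K[0,0]*d,(v-K[1,2])/K[1,1]*d,d],-1)
    W=P@R.T+o; W[d<=0]=np.nan; return W
def blobs(m,amin=15):
    n,l,s,c=cv2.connectedComponentsWithStats(m.astype(np.uint8)); return [(c[i].round(1),s[i][4],l==i) for i in range(1,n) if s[i][4]>amin]
E
python3 - <<'E'
from h import *
for n in("top","scene"):
    p,d,K,o,R=load(n+"0.npz"); W=cloud(d,K,o,R)
    h=cv2.cvtColor(p,cv2.COLOR_RGB2HSV)
    print(n)
    for c,a,m in blobs((h[...,0]>105)&(h[...,0]<130)&(h[...,1]>180)&(h[...,2]>50)):
        q=W[m]; print("blue",c,a,"medianXYZ",np.nanmedian(q,0).round(4),"zmax",np.nanmax(q[:,2]).round(3), "topXY",np.nanmean(q[q[:,2]>0.078],0).round(4))
    if n=="top":
        print("floor",np.nanmedian(W[320:380,180:420,2]),W[205,240],"disc z",np.nanmedian(W[225:235,185:190,2]))
        # disc: points with z .028-.04 -> circle
        for (u0,u1) in((105,240),(295,425)):
            m=np.zeros(d.shape,np.uint8); m[140:265,u0:u1]=(W[140:265,u0:u1,2]>0.028)
            cs=max(cv2.findContours(m,0,1)[0],key=cv2.contourArea)
            pts=np.array([ray(x[0],0.034,K,o,R)[:2] for x in cs],np.float32)
            (c,r)=cv2.minEnclosingCircle(pts); e=cv2.fitEllipse(pts*1000); print("disc minenc",c,r,"ell",e)
        g=p.max(2)
        for (u0,u1,v0,v1) in((135,165,262,285),(350,380,262,286)):
            th,b=cv2.threshold(g[v0:v1,u0:u1],0,255,cv2.THRESH_OTSU)
            for c,a,m in blobs(b==0,30):
                uv=c+[u0,v0]; print("arrow",uv,a,[ray(uv,z,K,o,R).round(4) for z in(0,.01)])
E
```

```text
top
blue [117.3 206.7] 22 medianXYZ [0.5169 0.2864 0.0835] zmax 0.086 topXY [0.5159 0.2861 0.0835]
blue [323.  219.9] 29 medianXYZ [ 0.4836 -0.0913  0.0832] zmax 0.086 topXY [ 0.4838 -0.0913  0.0833]
blue [ 25.8 304.5] 289 medianXYZ [0.3491 0.4121 0.1379] zmax 0.141 topXY [0.3491 0.4109 0.1378]
floor -0.00045282972884275186 [ 5.24930247e-01  6.85288606e-02 -2.72043699e-04] disc z 0.03398680088115624
disc minenc (0.5223913192749023, 0.20174746215343475) 0.1072092354297638 ell ((522.5336303710938, 200.1428680419922), (207.9855194091797, 209.58973693847656), 167.86798095703125)
disc minenc (0.5168974995613098, -0.16968822479248047) 0.1051572784781456 ell ((517.1011352539062, -169.74609375), (207.747314453125, 208.22312927246094), 18.74818229675293)
arrow [151.5 274.2] 233 [array([0.3892, 0.2458, 0.    ]), array([0.3896, 0.2429, 0.01  ])]
arrow [364.2 275.3] 239 [array([ 0.3772, -0.1801,  0.    ]), array([ 0.3776, -0.1781,  0.01  ])]
scene
blue [408.8  94.6] 105 medianXYZ [0.3535 0.4209 0.136 ] zmax 0.138 topXY [0.3532 0.4228 0.1359]
blue [410.9 171.3] 118 medianXYZ [0.52   0.2781 0.0635] zmax 0.085 topXY [0.5189 0.2796 0.0818]
blue [229.8 225.2] 175 medianXYZ [ 0.4911 -0.0952  0.0633] zmax 0.085 topXY [ 0.4882 -0.0939  0.0824]
```

Run:
```python
from h import *
import numpy as np
A=[]
for n in("top","scene"):
    p,d,K,o,R=load(n+"0.npz"); A.append(cloud(d,K,o,R).reshape(-1,3))
P=np.concatenate(A); P=P[np.isfinite(P).all(1)]
P=P[(P[:,2]>0.012)&(P[:,2]<.4)]
for x in np.arange(0.16,0.66,0.02):
    r=[]
    for y in np.arange(0.62,0.08,-0.02):
        s=P[(abs(P[:,0]-x)<.01)&(abs(P[:,1]-y)<.01),2]
        r.append("%3d"%(np.max(s)*1000) if len(s) else "  .")
    print("%.2f"%x," ".join(r))
print(np.arange(0.62,0.08,-0.02).round(2))
C=np.array([.5225,.2005]); 
o=__import__("station").get_obs(); print(cv2.Rodrigues(o["ee_rot"])[0].round(3))
```

```text
0.16   .   .   .   . 294   .   .   .   .   .   .   .   .   .   .   .   .   .   .   .   .   .   .   .   .   .   .
0.18   .   .   .   .   .   .   .   .   .   .   .   .   .   .   .   .   .   .   .   .   .   .   .   .   .   .   .
0.20   .   .   .   .   .   .   . 129 129 131 132 132 132 119   .   .   .   .   .   .   .   .   .   .   .   .   .
0.22   .   .   .   .   .   .   . 128 130 133 133 132 133 121   .   .   .   .   .   .   .   .   .   .   .   .   .
0.24   .   .   .   . 129   .   . 202 203 203 133 134 133 120   .   .   .   .   .   .   .   .   .   .   .   .   .
0.26   .   .   .   . 130 129 202 203 203 204 183 133 132 120   .   .   .   .   .   .   .   .   .   .   .   .   .
0.28   .   .   .   . 129 130 130 203 203 204 183 132 133 120  46 101   .   .   .   .   .   .   .   .   .   .   .
0.30   .   .   .   . 129 130 129 203 204 201 132 134 132 120 109 111   .   .   .   .   .   .   .   .   .   .   .
0.32   .   .   .   . 129 129 130 129 132 132 132 133 132 121 105 107   .   .   .   .   .   .   .   .   .   .   .
0.34   .   .   . 130 146 146 136 137 139 141 140 140 140 138   .   .   .   .   .   
[... 1235 characters left out ...]
9  48  41  43  36  40  41  40  37  40
0.58   .   .   .   .   .   .   .   .   .   .   .   .   .   .   .   .  36  41  38  43  40  43  41  41  37  39  38
0.60   .   .   .   .   .   .   .   .   .   .   .   .   .   .   .   .   .  38  42  41  39  41  37  37  40  39   .
0.62   .   .   .   .   .   .   .   .   .   .   .   .   .   .   .   .   .   .  38  41  39  41  40  39  38   .   .
0.64   .   .   .   .   .   .   .   .   .   .   .   .   .   .   .   .   .   .   .   .   .   .   .   .   .   .   .
[0.62 0.6  0.58 0.56 0.54 0.52 0.5  0.48 0.46 0.44 0.42 0.4  0.38 0.36
 0.34 0.32 0.3  0.28 0.26 0.24 0.22 0.2  0.18 0.16 0.14 0.12 0.1 ]
[[-0.976  0.22  -0.   ]
 [ 0.22   0.976 -0.002]
 [ 0.    -0.002 -1.   ]]
```

Everything agrees with the given sizes. The white axis is at about (0.5225, 0.2005). The post is at about (0.517, 0.2855), r = 85 mm. The arrow centroid lies at r = 140 mm and 162°. The post is at 94°, so it needs about +68° counter-clockwise. The jaw axis as it stands (77°) is nearly tangential at the goal and clear of the box, so I keep that orientation. I go over high, clear of the jar, which is 204 mm tall.

>>> {"api": "apply_moves", "payload": {
  "steps": [
    [-0.02, -0.01, -0.03, 0, 0, 0, 0],
    [-0.032, -0.018, -0.015, 0, 0, 0, 0],
    [-0.034, -0.02, 0, 0, 0, 0, 0],
    [-0.034, -0.02, 0, 0, 0, 0, 0],
    [-0.034, -0.02, 0, 0, 0, 0, 0]
  ],
  "squeeze": 15
}}

```text
time_s: 0.52
tool_pos: [0.2655, 0.5161, 0.2873]
ee_rot: [-0.314, -3.116, 0.007]
contact_force: [0.8, -0.6, 0.4]
gripper_width: 1.004
```

>>> {"api": "apply_moves", "payload": {
  "steps": [
    [-0.034, -0.02, 0, 0, 0, 0, 0],
    [-0.034, -0.02, 0, 0, 0, 0, 0],
    [-0.034, -0.02, 0, 0, 0, 0, 0],
    [-0.034, -0.02, 0, 0, 0, 0, 0],
    [-0.034, -0.02, 0, 0, 0, 0, 0]
  ]
}}

```text
time_s: 0.93
tool_pos: [0.4168, 0.376, 0.2853]
ee_rot: [-0.31, -3.116, 0.009]
contact_force: [0.8, 0.5, -0.4]
gripper_width: 1.0
```

```bash
cat > to.py <<'E'
import sys,numpy as np,cv2
from station import *
o=get_obs(); R=cv2.Rodrigues(o["ee_rot"])[0]
t=np.array([float(a) for a in sys.argv[1:4]])
print("pos",o["tool_pos"].round(4),"tool delta",(R.T@(t-o["tool_pos"])).round(4),"yaw y",np.degrees(np.arctan2(R[1,1],R[0,1])).round(1),"tilt",R[:,2].round(3),"F",o["contact_force"].round(1),"w",o["gripper_width"])
E
python3 to.py .517 .2855 .15
```

```text
pos [0.4168 0.376  0.2853] tool delta [-0.1174 -0.068   0.1346] yaw y 78.6 tilt [-0.011 -0.005 -1.   ] F [ 0.8  0.5 -0.4] w 0.9999970937366228
```

>>> {"api": "apply_moves", "payload": {
  "steps": [
    [-0.031, -0.018, 0.01, 0, 0, 0, 0],
    [-0.031, -0.018, 0.02, 0, 0, 0, 0],
    [-0.031, -0.018, 0.02, 0, 0, 0, 0],
    [-0.025, -0.014, 0.03, 0, 0, 0, 0],
    [0, 0, 0.035, 0, 0, 0, 0]
  ]
}}

```text
time_s: 1.35
tool_pos: [0.533, 0.2748, 0.176]
ee_rot: [0.332, 3.116, -0.001]
contact_force: [0.8, -0.0, -1.2]
gripper_width: 0.996
```

```bash
python3 to.py .517 .2855 .078
python3 - <<'E'
from station import *
import cv2, numpy as np
for n in ("scene","top"):
    p,d=snapshot(n); c=get_calibration(n)
    cv2.imwrite(f"pics/{n}1.png",p[:,:,::-1]); np.savez(f"{n}1.npz",p=p,d=d,K=c["camera_matrix"],o=c["origin"],R=c["rotation"])
E
```

```text
pos [0.533  0.2748 0.176 ] tool delta [0.0186 0.0071 0.0979] yaw y 77.8 tilt [ 0.008 -0.002 -1.   ] F [ 0.8 -0.  -1.2] w 0.9962650457481235
```

View pics/scene1.png

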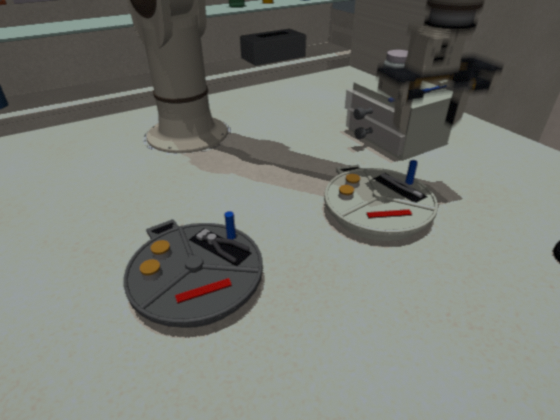

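The gripper stands above the post, with its fingers at about (400,110) and (455,115), and the white post is still at (411,172). I correct xy and go part of the way down.

>>> {"api": "apply_moves", "payload": {
  "steps": [
    [0.018, 0.007, 0.0, 0, 0, 0, 0],
    [0, 0, 0.015, 0, 0, 0, 0],
    [0, 0, 0.015, 0, 0, 0, 0],
    [0, 0, 0.01, 0, 0, 0, 0],
    [0, 0, 0, 0, 0, 0, 0]
  ]
}}

```text
time_s: 1.87
tool_pos: [0.5044, 0.2927, 0.1324]
ee_rot: [-0.316, -3.116, 0.005]
contact_force: [-0.4, -0.7, 0.7]
gripper_width: 1.0
```

```bash
python3 to.py .517 .2855 .078
python3 - <<'E'
from station import *
import cv2, numpy as np
for n in ("scene","top"):
    p,d=snapshot(n); c=get_calibration(n)
    cv2.imwrite(f"pics/{n}2.png",p[:,:,::-1]); np.savez(f"{n}2.npz",p=p,d=d,K=c["camera_matrix"],o=c["origin"],R=c["rotation"])
    K=c["camera_matrix"];R=cv2.Rodrigues(c["rotation"])[0];t=get_obs()["tool_pos"];q=K@R.T@(t-c["origin"]);print(n,q[:2]/q[2])
E
```

```text
pos [0.5044 0.2927 0.1324] tool delta [-0.0143 -0.0043  0.0543] yaw y 78.4 tilt [-0.01  -0.002 -1.   ] F [-0.4 -0.7  0.7] w 0.9997896737711408
scene [417.98398761 133.92001227]
top [101.74113182 209.1535997 ]
```

View pics/scene2.png

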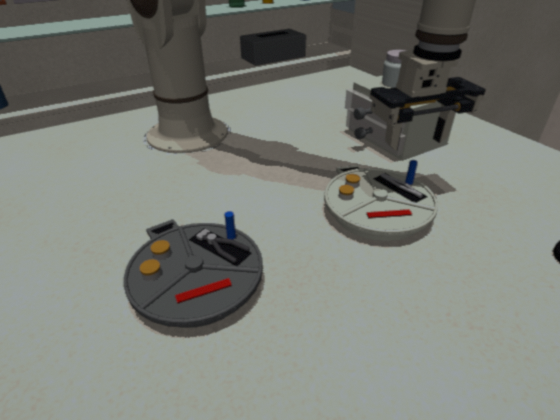

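View pics/top2.png

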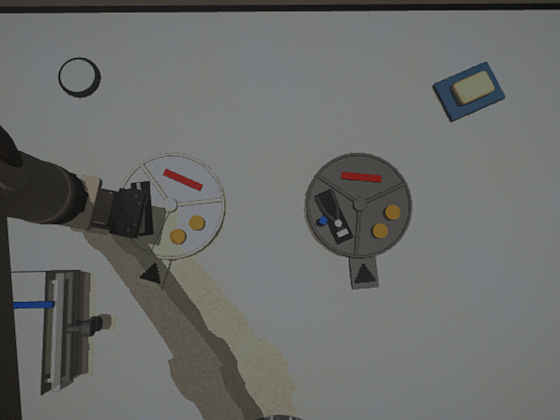

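The gripper is just short of the post and above it, and nothing has been touched. Moves carry on a little after the last row, so I correct in small steps and end each call with a pause.

>>> {"api": "apply_moves", "payload": {
  "steps": [
    [-0.008, -0.003, 0.0, 0, 0, 0, 0],
    [-0.004, -0.001, 0, 0, 0, 0, 0],
    [0, 0, 0, 0, 0, 0, 0],
    [0, 0, 0, 0, 0, 0, 0],
    [0, 0, 0, 0, 0, 0, 0]
  ]
}}

```text
time_s: 2.38
tool_pos: [0.5207, 0.2875, 0.1386]
ee_rot: [-0.318, -3.124, -0.003]
contact_force: [0.5, -0.4, -0.2]
gripper_width: 1.003
```

```bash
python3 to.py .517 .2855 .078
```

```text
pos [0.5207 0.2875 0.1386] tool delta [ 0.0031 -0.0028  0.0606] yaw y 78.4 tilt [-0.001  0.002 -1.   ] F [ 0.5 -0.4 -0.2] w 1.0032625235409736
```

>>> {"api": "apply_moves", "payload": {
  "steps": [
    [0.002, -0.002, 0.015, 0, 0, 0, 0],
    [0, 0, 0.015, 0, 0, 0, 0],
    [0, 0, 0.01, 0, 0, 0, 0],
    [0, 0, 0, 0, 0, 0, 0],
    [0, 0, 0, 0, 0, 0, 0]
  ]
}}

```text
time_s: 2.8
tool_pos: [0.5201, 0.2863, 0.0993]
ee_rot: [0.32, 3.123, 0.007]
contact_force: [0.1, 0.7, -0.9]
gripper_width: 0.997
```

```bash
python3 to.py .517 .2855 .078;python3 - <<'E'
from station import *
import cv2, numpy as np
for n in ("scene",):
    p,d=snapshot(n); c=get_calibration(n)
    cv2.imwrite(f"pics/{n}3.png",p[:,:,::-1]); 
    cv2.imwrite(f"pics/{n}3c.png",cv2.resize(p[60:260,300:500,::-1],None,fx=3,fy=3))
E
python3 to.py .517 .2855 .078
```

```text
pos [0.5201 0.2863 0.0993] tool delta [ 0.0029 -0.0015  0.0213] yaw y 78.3 tilt [ 0.002  0.004 -1.   ] F [ 0.1  0.7 -0.9] w 0.9969679070383041
pos [0.52   0.2862 0.0993] tool delta [ 0.0028 -0.0014  0.0213] yaw y 78.3 tilt [ 0.002  0.004 -1.   ] F [-0.5 -0.   0.1] w 0.9994686859854114
```

View pics/scene3c.png

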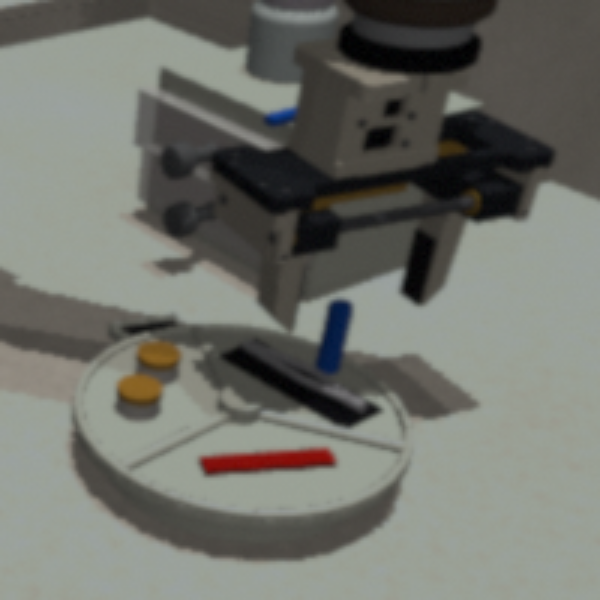

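The post (crop 335,335) stands between the two open fingers. I go down 20 mm and close gently.

>>> {"api": "apply_moves", "payload": {
  "steps": [
    [0.002, -0.001, 0.01, 0, 0, 0, 0],
    [0.001, 0, 0.008, 0, 0, 0, 0],
    [0, 0, 0.002, 0, 0, 0, 0],
    [0, 0, 0, 0, 0, 0, 0],
    [0, 0, 0, 0, 0, 0, 0]
  ]
}}

```text
time_s: 3.27
tool_pos: [0.5173, 0.2867, 0.0788]
ee_rot: [0.319, 3.122, 0.008]
contact_force: [-0.4, 0.4, -0.0]
gripper_width: 1.003
```

```bash
python3 to.py .517 .2855 .078
```

```text
pos [0.5173 0.2867 0.0788] tool delta [ 0.0001 -0.0013  0.0008] yaw y 78.3 tilt [ 0.004  0.005 -1.   ] F [-0.4  0.4 -0. ] w 1.0029578265161259
```

>>> {"api": "apply_moves", "payload": {
  "steps": [
    [0, -0.001, 0, 0, 0, 0, 120],
    [0, 0, 0, 0, 0, 0, 160],
    [0, 0, 0, 0, 0, 0, 200],
    [0, 0, 0, 0, 0, 0, 255],
    [0, 0, 0, 0, 0, 0, 255]
  ],
  "squeeze": 12
}}

```text
time_s: 3.68
tool_pos: [0.5177, 0.2859, 0.0797]
ee_rot: [0.319, 3.121, 0.01]
contact_force: [0.3, 0.2, 0.1]
gripper_width: 0.685
```

>>> {"api": "apply_moves", "payload": {
  "steps": [
    [0, 0, 0, 0, 0, 0, 255],
    [0, 0, 0, 0, 0, 0, 255],
    [0, 0, 0, 0, 0, 0, 255],
    [0, 0, 0, 0, 0, 0, 255],
    [0, 0, 0, 0, 0, 0, 255]
  ]
}}

```text
time_s: 4.1
tool_pos: [0.5181, 0.2861, 0.0802]
ee_rot: [0.319, 3.12, 0.01]
contact_force: [-0.1, 0.7, 0.7]
gripper_width: 0.324
```

```bash
python3 to.py .517 .2855 .078
```

```text
pos [0.5181 0.2861 0.0802] tool delta [ 0.001  -0.0008  0.0022] yaw y 78.3 tilt [ 0.006  0.006 -1.   ] F [-0.1  0.7  0.7] w 0.3244391214495271
```

>>> {"api": "apply_moves", "payload": {
  "steps": [
    [0, 0, 0.002, 0, 0, 0, 255],
    [0, 0, 0, 0, 0, 0, 255],
    [0, 0, 0, 0, 0, 0, 255],
    [0, 0, 0, 0, 0, 0, 255],
    [0, 0, 0, 0, 0, 0, 255]
  ]
}}

```text
time_s: 4.52
tool_pos: [0.5183, 0.2847, 0.078]
ee_rot: [0.32, 3.12, 0.007]
contact_force: [0.3, -1.5, 1.4]
gripper_width: 0.17
```

```bash
python3 to.py .517 .2855 .078
```

```text
pos [0.5183 0.2847 0.078 ] tool delta [ 0.0015  0.0005 -0.    ] yaw y 78.3 tilt [ 0.006  0.004 -1.   ] F [ 0.3 -1.5  1.4] w 0.16969558488419872
```

The opening is 0.17 × 92 = 15.6 mm, which is the post. Next I work out the arc.

```bash
cat > arc.py <<'E'
import sys,numpy as np,cv2
from station import *
o=get_obs(); R=cv2.Rodrigues(o["ee_rot"])[0]; C=np.array([.5225,.2005]); p=o["tool_pos"]
v=p[:2]-C; a=np.degrees(np.arctan2(v[1],v[0])); print("pos",p.round(4),"ang",a.round(1),"r",np.hypot(*v).round(4),"to go",(162-a).round(1),"F",o["contact_force"].round(1),"w",round(o["gripper_width"],3),"tilt",R[:,2].round(3),"t",o["time_s"])
q=p.copy()
for k in range(5):
    b=np.radians(a+(k+1)*float(sys.argv[1])); t=np.array([*(C+.085*np.array([np.cos(b),np.sin(b)])),.078])
    print((R.T@(t-q)).round(4)); q=t
E
python3 arc.py 4
```

```text
pos [0.5183 0.2847 0.078 ] ang 92.8 r 0.0843 to go 69.2 F [ 0.3 -1.5  1.4] w 0.17 tilt [ 0.006  0.004 -1.   ] t 4.5167
[ 0.0059 -0.001  -0.0001]
[ 0.0056 -0.0021 -0.    ]
[ 0.0054 -0.0025 -0.    ]
[ 0.0052 -0.0028 -0.    ]
[ 0.005  -0.0032 -0.    ]
```

>>> {"api": "apply_moves", "payload": {
  "steps": [
    [0.006, -0.0015, 0, 0, 0, 0, 255],
    [0.0055, -0.002, 0, 0, 0, 0, 255],
    [0.0055, -0.0025, 0, 0, 0, 0, 255],
    [0.005, -0.003, 0, 0, 0, 0, 255],
    [0, 0, 0, 0, 0, 0, 255]
  ]
}}

```text
time_s: 4.93
tool_pos: [0.4941, 0.2801, 0.0779]
ee_rot: [0.319, 3.117, 0.009]
contact_force: [-0.0, -0.4, -1.7]
gripper_width: 0.168
```

```bash
python3 arc.py 4
```

```text
pos [0.4941 0.2801 0.0779] ang 109.6 r 0.0845 to go 52.4 F [-0.  -0.4 -1.7] w 0.168 tilt [ 0.009  0.005 -1.   ] t 4.9333
[ 0.0052 -0.0028 -0.0001]
[ 0.0047 -0.0036 -0.0001]
[ 0.0045 -0.0039 -0.0001]
[ 0.0042 -0.0042 -0.0001]
[ 0.0039 -0.0045 -0.0001]
```

Radius 84.5 mm and low forces, so it follows the arc.

>>> {"api": "apply_moves", "payload": {
  "steps": [
    [0.005, -0.003, 0, 0, 0, 0, 255],
    [0.0048, -0.0035, 0, 0, 0, 0, 255],
    [0.0045, -0.004, 0, 0, 0, 0, 255],
    [0.004, -0.004, 0, 0, 0, 0, 255],
    [0.002, -0.002, 0, 0, 0, 0, 255]
  ]
}}

```text
time_s: 5.35
tool_pos: [0.4687, 0.2677, 0.0779]
ee_rot: [0.317, 3.116, 0.011]
contact_force: [1.8, 0.3, -1.4]
gripper_width: 0.171
```

```bash
python3 arc.py 4
```

```text
pos [0.4687 0.2677 0.0779] ang 128.7 r 0.086 to go 33.3 F [ 1.8  0.3 -1.4] w 0.171 tilt [ 0.01   0.006 -1.   ] t 5.35
[ 0.0028 -0.0053 -0.0001]
[ 0.0033 -0.0049 -0.0001]
[ 0.0029 -0.0052 -0.0001]
[ 0.0026 -0.0053 -0.0001]
[ 0.0022 -0.0055 -0.0001]
```

>>> {"api": "apply_moves", "payload": {
  "steps": [
    [0.003, -0.005, 0, 0, 0, 0, 255],
    [0.003, -0.005, 0, 0, 0, 0, 255],
    [0.003, -0.005, 0, 0, 0, 0, 255],
    [0.0025, -0.005, 0, 0, 0, 0, 255],
    [0, 0, 0, 0, 0, 0, 255]
  ]
}}

```text
time_s: 5.77
tool_pos: [0.4499, 0.2503, 0.0779]
ee_rot: [0.314, 3.118, 0.014]
contact_force: [0.8, 0.4, -2.7]
gripper_width: 0.168
```

```bash
python3 arc.py 4
```

```text
pos [0.4499 0.2503 0.0779] ang 145.6 r 0.0881 to go 16.4 F [ 0.8  0.4 -2.7] w 0.168 tilt [ 0.009  0.008 -1.   ] t 5.7667
[-0.0007 -0.0067 -0.0002]
[ 0.0017 -0.0057 -0.0001]
[ 0.0013 -0.0058 -0.0001]
[ 0.0009 -0.0059 -0.0001]
[ 0.0005 -0.0059 -0.0001]
```

>>> {"api": "apply_moves", "payload": {
  "steps": [
    [0, -0.006, 0, 0, 0, 0, 255],
    [0.001, -0.006, 0, 0, 0, 0, 255],
    [0.001, -0.006, 0, 0, 0, 0, 255],
    [0.001, -0.004, 0, 0, 0, 0, 255],
    [0, 0, 0, 0, 0, 0, 255]
  ]
}}

```text
time_s: 6.18
tool_pos: [0.4391, 0.2317, 0.0779]
ee_rot: [0.308, 3.122, 0.02]
contact_force: [-1.5, -0.4, 3.1]
gripper_width: 0.172
```

```bash
python3 arc.py 2
```

```text
pos [0.4391 0.2317 0.0779] ang 159.5 r 0.0891 to go 2.5 F [-1.5 -0.4  3.1] w 0.172 tilt [ 0.006  0.012 -1.   ] t 6.1833
[-0.0036 -0.0036 -0.0001]
[ 0.0003 -0.0029 -0.    ]
[ 0.0002 -0.003  -0.    ]
[ 0.0001 -0.003  -0.    ]
[ 0.    -0.003 -0.   ]
```

>>> {"api": "apply_moves", "payload": {
  "steps": [
    [-0.002, -0.003, 0, 0, 0, 0, 255],
    [-0.001, -0.001, 0, 0, 0, 0, 255],
    [0, 0, 0, 0, 0, 0, 255],
    [0, 0, 0, 0, 0, 0, 255],
    [0, 0, 0, 0, 0, 0, 255]
  ]
}}

```text
time_s: 6.6
tool_pos: [0.4379, 0.2266, 0.0779]
ee_rot: [-0.309, -3.125, -0.016]
contact_force: [-1.5, 3.4, 3.1]
gripper_width: 0.169
```

```bash
python3 arc.py 2;python3 - <<'E'
from station import *
import cv2, numpy as np
p,d=snapshot("scene")
cv2.imwrite(f"pics/scene4c.png",cv2.resize(p[60:260,300:500,::-1],None,fx=3,fy=3))
E
```

```text
pos [0.4379 0.2266 0.0779] ang 162.8 r 0.0886 to go -0.8 F [-1.5  3.4  3.1] w 0.169 tilt [-0.    0.01 -1.  ] t 6.6
[-0.0033 -0.0033 -0.0002]
[ 0.0001 -0.003  -0.    ]
[ 0.    -0.003 -0.   ]
[-0.0001 -0.003  -0.    ]
[-0.0002 -0.003  -0.    ]
```

View pics/scene4c.png

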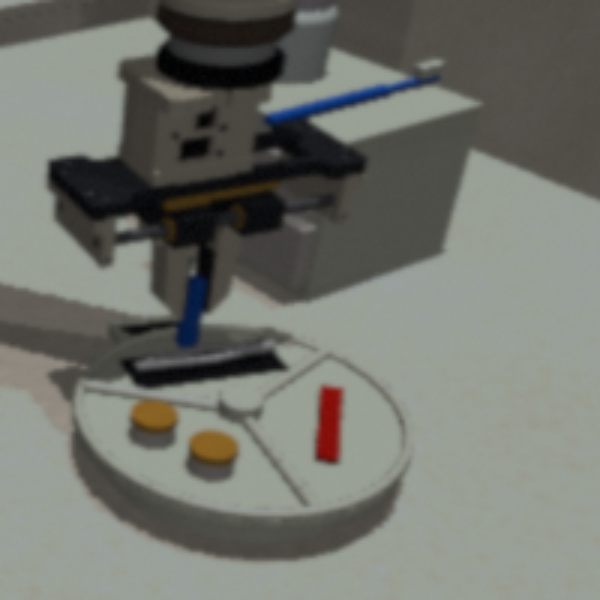

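The post and tweezers' bay now stand by the tongue (crop 190,330). The 3.4 N reaction fits the stop. I open without moving and then check.

>>> {"api": "apply_moves", "payload": {
  "steps": [
    [0, 0, 0, 0, 0, 0, 180],
    [0, 0, 0, 0, 0, 0, 120],
    [0, 0, 0, 0, 0, 0, 60],
    [0, 0, 0, 0, 0, 0, 30],
    [0, 0, 0, 0, 0, 0, 30]
  ]
}}

```text
time_s: 7.07
tool_pos: [0.4393, 0.2241, 0.0772]
ee_rot: [-0.315, -3.125, -0.012]
contact_force: [-1.1, 0.6, 0.7]
gripper_width: 0.485
```

>>> {"api": "apply_moves", "payload": {
  "steps": [
    [0, 0, 0, 0, 0, 0, 30],
    [0, 0, 0, 0, 0, 0, 30],
    [0, 0, 0, 0, 0, 0, 30],
    [0, 0, 0, 0, 0, 0, 30],
    [0, 0, 0, 0, 0, 0, 30]
  ]
}}

```text
time_s: 7.48
tool_pos: [0.4395, 0.2234, 0.077]
ee_rot: [-0.316, -3.125, -0.011]
contact_force: [-0.1, 0.3, -0.1]
gripper_width: 0.841
```

```bash
python3 arc.py 2;python3 - <<'E'
from station import *
import cv2, numpy as np
p,d=snapshot("scene")
cv2.imwrite(f"pics/scene5c.png",cv2.resize(p[60:260,300:500,::-1],None,fx=3,fy=3))
E
```

```text
pos [0.4395 0.2234 0.077 ] ang 164.6 r 0.0861 to go -2.6 F [-0.1  0.3 -0.1] w 0.841 tilt [ 0.     0.007 -1.   ] t 7.4833
[-0.001 -0.003 -0.001]
[ 0.    -0.003 -0.   ]
[-0.0001 -0.003  -0.    ]
[-0.0002 -0.003  -0.    ]
[-0.0003 -0.003  -0.    ]
```

View pics/scene5c.png

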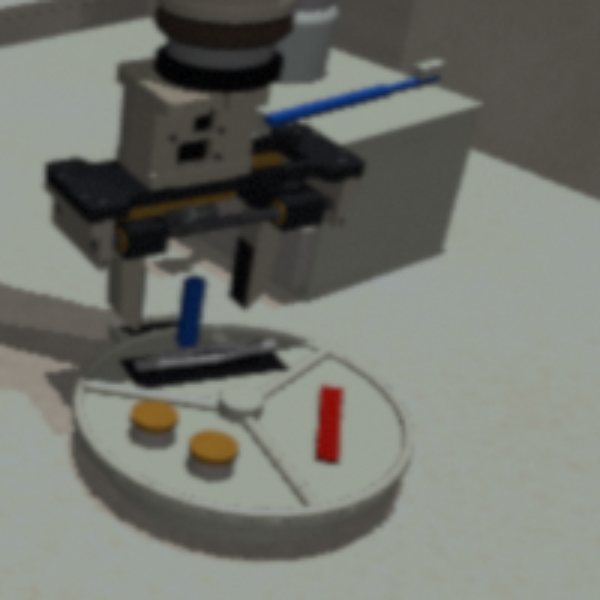

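The fingers have let go, the post (crop 192,310) stands free between them, and the disc has stayed put. I go straight up.

>>> {"api": "apply_moves", "payload": {
  "steps": [
    [0, 0, -0.015, 0, 0, 0, 0],
    [0, 0, -0.02, 0, 0, 0, 0],
    [0, 0, -0.03, 0, 0, 0, 0],
    [0, 0, -0.03, 0, 0, 0, 0],
    [0, 0, -0.03, 0, 0, 0, 0]
  ]
}}

```text
time_s: 7.95
tool_pos: [0.434, 0.2201, 0.1993]
ee_rot: [-0.313, -3.111, 0.001]
contact_force: [0.7, 0.8, -0.4]
gripper_width: 1.0
```

>>> {"api": "apply_moves", "payload": {
  "steps": [
    [0, 0, -0.03, 0, 0, 0, 0],
    [0, 0, -0.02, 0, 0, 0, 0],
    [0, 0, -0.01, 0, 0, 0, 0],
    [0, 0, 0, 0, 0, 0, 0],
    [0, 0, 0, 0, 0, 0, 0]
  ]
}}

```text
time_s: 8.37
tool_pos: [0.4375, 0.2218, 0.2699]
ee_rot: [-0.313, -3.122, -0.009]
contact_force: [-0.1, 0.1, -0.6]
gripper_width: 1.001
```

Run:
```python
from station import *
import cv2, numpy as np
from h import *
o=get_obs(); print(o["tool_pos"],o["contact_force"],o["gripper_width"],o["time_s"])
for n in ("scene","top"):
    p,d=snapshot(n); c=get_calibration(n)
    cv2.imwrite(f"pics/{n}6.png",p[:,:,::-1]); np.savez(f"{n}6.npz",p=p,d=d,K=c["camera_matrix"],o=c["origin"],R=c["rotation"])
C=np.array([.5225,.2005])
for f in("scene0.npz","scene6.npz","top0.npz","top6.npz"):
    p,d,K,o,R=load(f); W=cloud(d,K,o,R)
    h=cv2.cvtColor(p,cv2.COLOR_RGB2HSV)
    for c,a,m in blobs((h[...,0]>105)&(h[...,0]<130)&(h[...,1]>180)&(h[...,2]>50)):
        q=W[m]; t=np.nanmean(q[q[:,2]>0.078],0); v=t[:2]-C
        # centre of blob = mid height ray; for scene use blob centroid at mid-height 0.059
        b=ray(c,0.059 if 'scene' in f else .084,K,o,R); w=b[:2]-C
        print(f,c,a,"top",t.round(4),"blobray",b.round(4),"ang",np.degrees(np.arctan2(w[1],w[0])).round(1),"r",np.hypot(*w).round(4))
```

```text
[0.4375255  0.22182788 0.26990025] [-0.11795913  0.13357424 -0.5872307 ] 1.0010960531181314 8.3667
scene0.npz [408.8  94.6] 105 top [0.3532 0.4228 0.1359] blobray [0.212  0.5851 0.059 ] ang 128.9 r 0.4943
scene0.npz [410.9 171.3] 118 top [0.5189 0.2796 0.0818] blobray [0.5145 0.285  0.059 ] ang 95.4 r 0.0848
scene0.npz [229.8 225.2] 175 top [ 0.4882 -0.0939  0.0824] blobray [ 0.4846 -0.0927  0.059 ] ang -97.4 r 0.2957
scene6.npz [409.1  94.5] 108 top [0.3533 0.4236 0.1359] blobray [0.2119 0.5864 0.059 ] ang 128.8 r 0.4953
scene6.npz [363.  163.7] 106 top [0.4467 0.2202 0.0817] blobray [0.443  0.2238 0.059 ] ang 163.7 r 0.0828
scene6.npz [229.8 225.2] 176 top [ 0.4886 -0.0941  0.0821] blobray [ 0.4846 -0.0927  0.059 ] ang -97.4 r 0.2957
top0.npz [117.3 206.7] 22 top [0.5159 0.2861 0.0835] blobray [0.5156 0.2857 0.084 ] ang 94.7 r 0.0855
top0.npz [323.  219.9] 29 top [ 0.4838 -0.0913  0.0833] blobray [ 0.4837 -0.091   0.084 ] ang -97.6 r 0.2941
top0.npz [ 25.8 304.5] 289 top [0.3491 0.4109 0.1378] blobray [0.344  0.4418 0.084 ] ang 126.5 r 0.3001
top6.npz [323.7 219.3] 25 top [ 0.4849 -0.0925  0.0832] blobray [ 0.4848 -0.0923  0.084 ] ang -97.3 r 0.2952
top6.npz [ 28.4 304.5] 268 top [0.3496 0.4032 0.1434] blobray [0.3439 0.4372 0.084 ] ang 127.0 r 0.2965
```

View pics/top6.png

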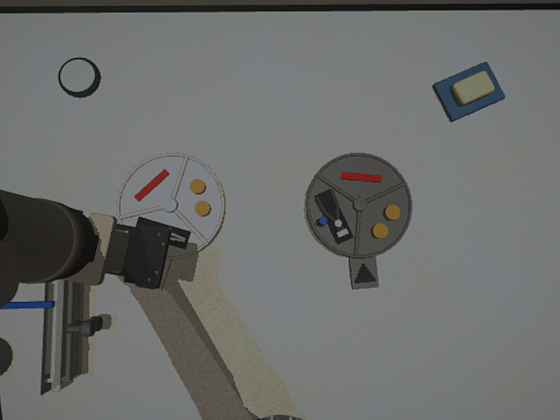

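View pics/scene6.png

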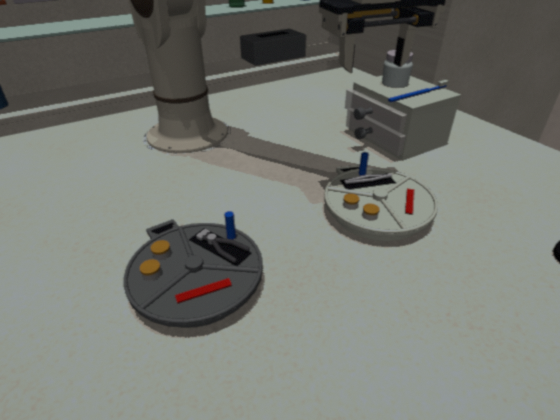

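The tweezers' bay is at the tongue, with the post at (363,163) in the scene view and about 163° against the arrow's 162°. The grey turntable has not changed. In the top view the hand hides the post, so I move it aside for a last check.

>>> {"api": "apply_moves", "payload": {
  "steps": [
    [-0.02, 0.01, 0, 0, 0, 0, 0],
    [-0.03, 0.02, 0, 0, 0, 0, 0],
    [-0.03, 0.02, 0, 0, 0, 0, 0],
    [-0.03, 0.02, 0, 0, 0, 0, 0],
    [-0.03, 0.02, 0, 0, 0, 0, 0]
  ]
}}

```text
time_s: 8.88
tool_pos: [0.5877, 0.2799, 0.2593]
ee_rot: [-0.308, -3.108, 0.009]
contact_force: [0.9, 0.2, 0.7]
gripper_width: 1.0
```

>>> {"api": "apply_moves", "payload": {
  "steps": [
    [-0.02, 0.01, 0, 0, 0, 0, 0],
    [-0.01, 0.01, 0, 0, 0, 0, 0],
    [0, 0, 0, 0, 0, 0, 0],
    [0, 0, 0, 0, 0, 0, 0],
    [0, 0, 0, 0, 0, 0, 0]
  ]
}}

```text
time_s: 9.3
tool_pos: [0.624, 0.2941, 0.2442]
ee_rot: [-0.308, -3.094, 0.021]
contact_force: [-0.4, -0.1, 0.2]
gripper_width: 1.001
```

Run:
```python
from station import *
import cv2, numpy as np
from h import *
o=get_obs(); print(o["tool_pos"],o["contact_force"],abs(o["joint_vel"]).max(),o["time_s"])
p,d=snapshot("top"); c=get_calibration("top"); K=c["camera_matrix"];R=cv2.Rodrigues(c["rotation"])[0]; oo=c["origin"]
cv2.imwrite("pics/top7.png",p[:,:,::-1])
h=cv2.cvtColor(p,cv2.COLOR_RGB2HSV); C=np.array([.5225,.2005])
for c,a,m in blobs((h[...,0]>105)&(h[...,0]<130)&(h[...,1]>180)&(h[...,2]>50)):
    b=ray(c,.084,K,oo,R); w=b[:2]-C; print(c,a,b.round(4),np.degrees(np.arctan2(w[1],w[0])).round(1),np.hypot(*w).round(4))
```

```text
[0.62399331 0.29408572 0.24421628] [-0.42702924 -0.08255042  0.187912  ] 0.021756159356410017 9.3
[323.3 219.3] 26 [ 0.4848 -0.0916  0.084 ] -97.4 0.2945
[ 27.3 304.4] 280 [0.3441 0.4392 0.084 ] 126.8 0.2979
```

View pics/top7.png

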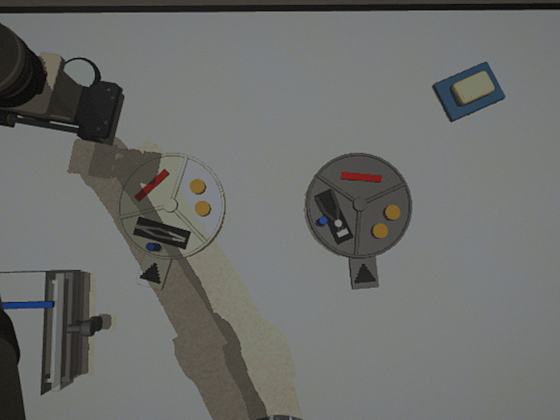

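The top view now shows the white post at about (153,246), in shadow and beside the arrow at (151,274). I measure it with a lower brightness limit.

Run:
```python
from station import *
import cv2, numpy as np
from h import *
p=cv2.imread("pics/top7.png")[:,:,::-1]; c=get_calibration("top"); K=c["camera_matrix"];R=cv2.Rodrigues(c["rotation"])[0]; oo=c["origin"]
h=cv2.cvtColor(np.ascontiguousarray(p),cv2.COLOR_RGB2HSV); C=np.array([.5225,.2005])
m=(h[...,0]>100)&(h[...,0]<135)&(h[...,1]>150)&(h[...,2]>20); m[:225]=0; m[260:]=0; m[:,:135]=0;m[:,175:]=0
for c,a,mm in blobs(m):
    for z in(.084,.07):
        b=ray(c,z,K,oo,R); w=b[:2]-C; print(c,a,b.round(4),np.degrees(np.arctan2(w[1],w[0])).round(1),np.hypot(*w).round(4))
    e=np.argwhere(mm); print("u",e[:,1].min(),e[:,1].max(),"v",e[:,0].min(),e[:,0].max())
```

```text
[149.7 246. ] 35 [0.4426 0.2256 0.084 ] 162.6 0.0838
[149.7 246. ] 35 [0.4431 0.2297 0.07  ] 159.8 0.0846
u 147 153 v 243 249
```

The post is at 162.6° and r = 84 mm, against the arrow at 161.9°, so it is in the stop. The grey post has not moved and the arm is clear and at rest, so I hand in.

```bash
python3 -c "
from station import *
print(close_job())"
```

```text
the job is handed in; nothing more can be done
None
```

I gripped the white turntable's blue post and turned it about 68° counter-clockwise to the black arrow. Then I let go, lifted clear and handed the job in at about 9.4 s.

- **White turntable:** in the last top view the post is at 162.6° with a radius of 84 mm, and the arrow is at about 162°. The scene view gave 163.7°, roughly 1° different, but both are well within the 10° limit. I took the click as made from this position and from the 3.4 N push-back as it reached the stop; I had no direct reading of the joint.
- **Grey turntable:** its post measured within about 2 mm of its starting position, which is measurement noise.
- **Arm:** the contact readings I saw stayed under about 4.5 N. At the end the arm was open, clear and almost at rest, with no contact force.
- **Off plan:** the grip was up to 4 mm off the ideal radius late in the turn, because the post slid slightly between the pads. This did not affect the result.

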